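# Make up two wood-dye kits

## Robot

A 6-joint arm with a two-finger parallel gripper is mounted at the origin on the work surface; the furniture and walls round the work are solid. World frame = base frame: x ahead of the robot, y to its left, z up, the work surface at z = 0. Lengths are in m, angles in rad, forces in N, time in s.
With the tool pointing down it reaches from about 0.3 to 0.775 m from the base axis. Payload 14.6 kg.
Tool frame: the origin (TCP) lies where the fingers leave the gripper's body, on its centre line; the fingertips stand 97 mm ahead of it and the grasp point (between the pads) lies r.grip_depth ahead of it (r.grip_depth is the distance from the TCP to the grasp point, in m); z points along the fingers, y is the line along which they close (so a half turn about z gives the same grasp; the last joint's range is limited). The gripper opens to 94 mm and grips with 3 to 60 N. Pads are 16 mm wide; open, the fingers measure 119 mm over their backs; the gripper's body (75 mm by 177 mm) begins 78 mm behind the grasp point.
Start: joints at [-1.254, 0.3, 1.521, -0, 1.321, -0.067], TCP at [0.206, -0.51, 0.303] pointing down, gripper open.
Joint ranges: [-3.03, 3.03], [-0.79, 2.21], [0.23, 2.52], [-1.04, 4.18], [0, 3.07], [-2.55, 2.55]. Speed limits (rad/s): [2.22, 2.22, 2.57, 3.14, 3.14, 3.14].

## Interface

Orientations are given as a unit quaternion [w, x, y, z].
In Python, from cell import r gives the robot as it stands.
- The arm moves only by the tool servo_tool, never from a script. Its arguments are lists of equal length, an entry for each row: "grip": the opening, from -1 (shut) to 1 (fully open); "delta_pos": the shift along the world's x, y, z in cm, a list of three; "turn": the turn about the world's z in rad. A call has 1 to 12 rows; each row is the pose to reach, as a shift and turn from the pose commanded when the call began; what a row does not reach only later rows make up. A row lasts 1/10 s, in which the tool goes at most 50 mm and 8.59 degrees, less where a joint would pass 70% of its speed; a pose out of reach is approached as far as the arm can. A call with a gripper value outside its range is refused whole. The fingers move at their own pace and stop on an object; "grip_force" is the grip in N (left out, the last holds). Time passes only in rows, so rows that repeat a pose let the fingers close. It gives the time, the measured TCP pose, the force, the opening and the grip force at its end, in the units of the state.
- r.observe(): the state, without advancing time (a new reading comes with each control period).
- r.get_image(name): name is "scene" or "top"; returns a dict with "img" (420x560x3 uint8, red, green, blue), "fx", "fy", "cx", "cy" (pixels), "k1" (the pictures are not rectified: a ray, as slopes to the right and down, at radius r is drawn at 1 + k1 r^2 times it, then the intrinsics apply), "pose" (4x4, takes a point from camera to world coordinates). Camera axes: x right, y up, looking along -z (the intrinsics and any distortion apply to the point x, -y, -z); pixel columns grow to the right and rows downward; lengths in m; the calibration is good to about 2 mm. A picture is of the moment at which its call begins. There is no depth.
- r.job_done(): hands the job in; it is judged then, once.
Trained networks look in the newest picture that a camera, given by its name, has taken for a name from the list of things; names that differ only in an ending like _2 or _b are one class to them, and where a whole thing is asked for, a point or a joint stands for the part that bears it (a point fixed in the world has none). Each returns a list of dicts, best first, with "p" (0 to 1); they miss things now and then, are a little off and sometimes report something else, mostly with a low value. They report only what shows in the picture. A call takes as long as a camera call. They do not tell look-alikes from the thing itself.
- r.boxes_of(target, camera): "location" ([x, y, z] in m, in world coordinates, good to about 4 mm: the middle of the surface that is visible of it).
- r.spot_point(target, camera): "location" ([x, y, z] in m, in world coordinates, good to about 4 mm: a listed point, or the origin of a listed thing).
The state is a dict: "time_s": time; "qpos": joint angles; "qvel": joint speeds; "effort": joint torques, N m; "position": TCP position; "ee_rot": TCP orientation; "ft_force": force on the tool from outside, world axes, zero at the start; "moment": the same for the moment, N m; "gripper_width": finger opening in m; "gripper_force": force on a finger pad.
Only numpy, scipy, OpenCV 4.12 (cv2) and the standard library are available. Lean on these libraries where they do the work, as an engineer would, in place of code of your own. Each camera call takes 0.05 s, during which the arm holds its last target. There are 200 camera calls.

## Task

Make up two dye kits from the stock in the middle of the table: the red dye, the yellow dye and the cherry block go into the light wooden tray, the blue dye and the walnut block into the white tray. Stand each bottle upright in a square bay of its own (in the wooden tray either one will do) and lay each block flat in its tray's oblong bay, all fully down on the bay floors. Keep the bottles upright throughout, and leave the teal dye and the tape measure where they are.

Things in the scene. Friction and masses are not known exactly. Their poses are not given: they have to be found in the camera images.
- dye_red: dye bottle with red cap and red band on a white label, standing upright: round body 41 mm in diameter up to 79 mm above its foot (shoulder rounded at the top), cap 25 mm in diameter, 93 mm high in all. Origin: centre of its underside; z up. Grip the body or the cap.
- dye_yellow: dye bottle with yellow cap and yellow band on a white label, standing upright: round body 41 mm in diameter up to 79 mm above its foot (shoulder rounded at the top), cap 25 mm in diameter, 93 mm high in all. Origin: centre of its underside; z up. Grip the body or the cap.
- dye_blue: dye bottle with blue cap and blue band on a white label, standing upright: round body 41 mm in diameter up to 79 mm above its foot (shoulder rounded at the top), cap 25 mm in diameter, 93 mm high in all. Origin: centre of its underside; z up. Grip the body or the cap.
- block_cherry: orange-brown planed cherry block, 52 x 72 x 41 mm along its x, y, z, lying flat. Origin: centre of its underside. Grip the 52 mm width (x axis).
- block_walnut: dark brown walnut block, 36 x 90 x 30 mm along its x, y, z, lying flat. Origin: centre of its underside. Grip the 36 mm width (x axis).
- tray_wood: kit tray of light wood with brown cork floors, 234 mm (x) x 104 mm (y), 12 mm high, fixed to the table. Origin: centre of its underside; x runs along it, roughly away from the robot. Three bays in a row, each open at the top with its floor 4 mm above the underside (8 mm deep): two square bottle bays of 62 x 62 mm centred at x = -80 and x = -6 mm, and one oblong block bay of 70 mm (x) by 92 mm (y) centred at x = +76 mm, all at y = 0. Flat land 12 mm high fills the rest.
- tray_white: white plastic kit tray with black rubber floors, 146 mm (x) x 124 mm (y), 12 mm high, fixed to the table. Origin: centre of its underside; x runs along it, roughly away from the robot. Two bays in a row, each with its floor 4 mm above the underside (8 mm deep): one square bottle bay of 62 x 62 mm centred at x = -36 mm and one oblong block bay of 56 mm (x) by 112 mm (y) centred at x = +39 mm, both at y = 0. Flat land 12 mm high fills the rest.
- dye_teal: dye bottle with teal (blue-green) cap and teal (blue-green) band on a white label, standing upright: round body 41 mm in diameter up to 64 mm above its foot (shoulder rounded at the top), cap 25 mm in diameter, 75 mm high in all. Origin: centre of its underside; z up. Not part of any kit; it stays where it stands.
- tape_measure: yellow tape measure with a black disc on top, lying flat, 65 x 73 x 35 mm along its x, y, z. Origin: centre of its underside. Not part of any kit; it stays where it lies.
There are look-alikes about, which are no part of the job. What is shaped like the dye_yellow but purple is not meant.

How it is judged:
At the end, for the whole second after the job is handed in: All five stand or lie in their own tray's bays (red and yellow either way round), within 13 mm of the bay centre along each tray axis, on its floor within 4 mm, level within 0.1 rad, blocks lengthwise within 0.45 rad, at rest; teal bottle and tape measure within 25 mm of their starts (y of dye_red in the frame of tray_wood between -0.013 and 0.013 m and z of dye_red in the frame of tray_wood between 0 and 0.008 m and linear speed of each of dye_red, dye_yellow, block_cherry, dye_blue, block_walnut below 0.02 m/s and angular speed of each of dye_red, dye_yellow, block_cherry, dye_blue, block_walnut below 0.2 rad/s and angle between each of dye_red, dye_yellow, block_cherry, dye_blue, block_walnut's own z axis and vertical below 0.1 rad and (x of dye_red in the frame of tray_wood between -0.093 and -0.067 m or x of dye_red in the frame of tray_wood between -0.019 and 0.007 m) and y of dye_yellow in the frame of tray_wood between -0.013 and 0.013 m and z of dye_yellow in the frame of tray_wood between 0 and 0.008 m and (x of dye_yellow in the frame of tray_wood between -0.093 and -0.067 m or x of dye_yellow in the frame of tray_wood between -0.019 and 0.007 m) and y of block_cherry in the frame of tray_wood between -0.013 and 0.013 m and z of block_cherry in the frame of tray_wood between 0 and 0.008 m and x of block_cherry in the frame of tray_wood between 0.063 and 0.089 m and y of dye_blue in the frame of tray_white between -0.013 and 0.013 m and z of dye_blue in the frame of tray_white between 0 and 0.008 m and x of dye_blue in the frame of tray_white between -0.049 and -0.023 m and y of block_walnut in the frame of tray_white between -0.013 and 0.013 m and z of block_walnut in the frame of tray_white between 0 and 0.008 m and x of block_walnut in the frame of tray_white between 0.026 and 0.052 m and angle between the y axis of block_cherry and the y axis of tray_wood, either way round below 0.45 rad and angle between the y axis of block_walnut and the y axis of tray_white, either way round below 0.45 rad and distance of each of dye_teal, tape_measure from where it was at the start of the episode below 0.025 m); the robot touches nothing.
It fails at once if a dye bottle is tipped by more than 0.6 rad (angle between any of dye_red, dye_yellow, dye_blue, dye_teal's own z axis and vertical above 0.6 rad).
It fails at once if the teal bottle or the tape measure is moved by more than 25 mm (distance of any of dye_teal, tape_measure from where it was at the start of the episode above 0.025 m).
It also fails if it takes over 134 s, if anything falls off the work surface, if the arm or the gripper's body presses on something with over 40 N, if the wrist force passes 120 N, or if a joint passes its speed limit or range.

## Working session

There is one attempt and no reset: what is moved stays moved. The work goes in short steps, Python scripts to look and compute and a tool call to move; the robot and the scene stay as the last step left them, time stands still between calls to the robot, and variables do not carry over. Pictures are saved under pics/ and viewed, at most 14 in all, crops included, and the job is handed in when it is done.

Besides the shell and the picture viewer there is one more tool, called after ">>>" as name([rows], argument=value, ...), one row to a line, values as JSON. servo_tool: Moves the arm, as the interface text tells. Its arguments: {"type":"object","properties":{"grip":{"type":"array","items":{"type":"number"}},"delta_pos":{"type":"array","items":{"type":"array","items":{"type":"number"}}},"turn":{"type":"array","items":{"type":"number"}},"grip_force":{"type":"number"}},"required":["grip","delta_pos","turn"]}

```bash
mkdir -p pics; ls
python3 - <<'E'
from cell import r
import cv2
s=r.observe(); print(s['time_s'],s['position'],s['ee_rot'],s['gripper_width'],r.grip_depth)
for c in ['scene','top']:
    d=r.get_image(c); cv2.imwrite(f'pics/{c}0.png',d['img'][:,:,::-1]); print(c,d['fx'],d['cx'],d['cy'],d['k1'],d['pose'].tolist() if hasattr(d['pose'],'tolist') else d['pose'])
for n in ['dye_red','dye_yellow','dye_blue','block_cherry','block_walnut','tray_wood','tray_white','dye_teal','tape_measure']:
    for c in ['scene','top']:
        print(n,c,[(round(o['p'],2),[round(float(v),3) for v in o['location']]) for o in r.spot_point(n,c)])
E
```

```text
pics
0.0 [ 0.20588887 -0.50985142  0.30210058] [-5.60460600e-04  9.81644485e-01  1.90719124e-01 -8.55052171e-05] 0.09387694249880893 0.0784
scene 538.662563440492 278.7138953919056 206.2853396888468 -0.10493952395094891 [[0.8792754641189026, 0.2023808555528897, -0.4311805277423474, -0.08521505737888778], [-0.4760623130543816, 0.4027999713818584, -0.7817396351369719, -1.123267752297867], [0.015470368056407953, 0.8926332798862332, 0.4505180299962976, 0.6843326880827492], [0.0, 0.0, 0.0, 1.0]]
top 470.1724526930624 284.11954201274557 215.33911617133094 -0.01259052877148262 [[0.03724604771300765, 0.9778611800996869, -0.20591319623523024, 0.33123511313130327], [-0.9992970286523949, 0.03732562550733173, -0.0034994580982181636, -0.023976346569219077], [0.004263854624060902, 0.20589878614147897, 0.9785640037367053, 1.0436064252763104], [0.0, 0.0, 0.0, 1.0]]
dye_red scene [(0.86, [0.656, 0.052, -0.003])]
dye_red top [(0.93, [0.654, 0.054, -0.001])]
dye_yellow scene [(0.82, [0.654, -0.155, 0.001]), (0.77, [0.654, -0.073, -0.0]), (0.73, [0.545, -0.121, -0.005]), (0.28, [0.53, 0.332, -0.001])]
dye_yellow top [(0.97, [0.654, -0.076, 0.002]), (0.69, [0.655, -0.156, 0.002])]
dye_blue scene []
dye_blue top [(0.64, [0.529, 0.333, 0.0]), (0.35, [0.518, -0.32, 0.0])]
block_cherry scene [(0.41, [0.539, 0.122, 0.002])]
block_cherry top [(0.57, [0.542, 0.122, -0.003])]
block_walnut scene [(0.62, [0.548, 0.002, -0.001])]
block_walnut top [(0.65, [0.549, -0.0, -0.004])]
tray_wood scene [(0.72, [0.516, -0.323, -0.0]), (0.28, [0.434, -0.052, 0.003])]
tray_wood top [(0.76, [0.519, -0.319, -0.001])]
tray_white scene [(0.71, [0.532, 0.331, -0.003])]
tray_white top [(0.69, [0.532, 0.334, 0.001])]
dye_teal scene [(0.59, [0.542, -0.126, -0.003])]
dye_teal top [(0.53, [0.546, -0.123, -0.0])]
tape_measure scene [(0.69, [0.433, -0.052, 0.001])]
tape_measure top [(0.9, [0.434, -0.049, -0.0]), (0.58, [0.658, 0.052, -0.002])]
```

View pics/top0.png

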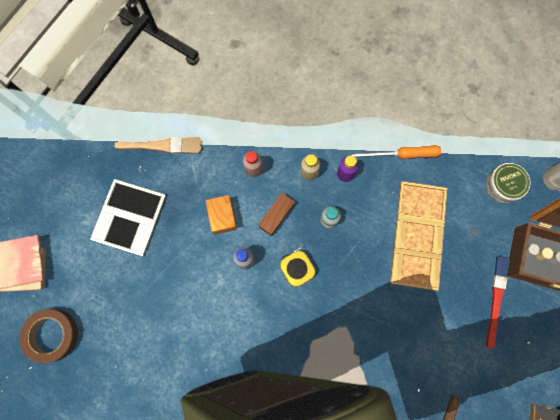

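View pics/scene0.png

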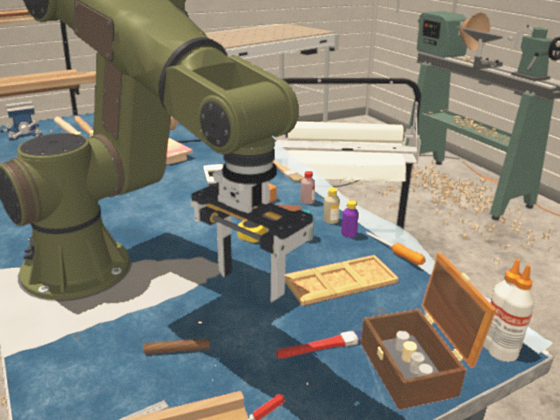

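```bash
cat > h.py <<'E'
import numpy as np, cv2
from scipy.optimize import minimize
def proj(d,P):
    P=np.atleast_2d(P); T=np.linalg.inv(np.array(d['pose'])); c=P@T[:3,:3].T+T[:3,3]
    s=np.c_[c[:,0],-c[:,1]]/(-c[:,2:3]); s=s*(1+d['k1']*(s**2).sum(1,keepdims=True))
    return s*[d['fx'],d['fy']]+[d['cx'],d['cy']]
def box(p,sz,z0=0,top=False):
    x,y,a=p; c,s=np.cos(a),np.sin(a); X,Y=sz[0]/2,sz[1]/2
    b=np.array([[X,Y],[-X,Y],[-X,-Y],[X,-Y]])@np.array([[c,s],[-s,c]])+[x,y]
    zs=[z0,z0+sz[2]]
    return np.vstack([np.c_[b,np.full(4,z)] for z in zs])
def cyl(p,parts):
    t=np.linspace(0,2*np.pi,40,endpoint=False)
    return np.vstack([np.c_[p[0]+R*np.cos(t),p[1]+R*np.sin(t),np.full(40,z)] for R,z in parts])
S=8
def sil(d,pts,org,n):
    uv=((proj(d,pts)-org+.5)*S).astype(np.float32); m=np.zeros((n*S,n*S),np.uint8)
    cv2.fillConvexPoly(m,cv2.convexHull(uv).round().astype(np.int32),255)
    return cv2.resize(m,(n,n),interpolation=cv2.INTER_AREA)/255.
def fit(d,mask,model,p0,org,n,steps):
    f=lambda q:np.abs(sil(d,model(np.array(p0)+q*steps),org,n)-mask).sum()
    best=min((minimize(f,np.array([0.]*(len(p0)-1)+[k]) if len(p0)==3 else np.zeros(len(p0))+k*.3,method='Nelder-Mead',options=dict(initial_simplex=None,xatol=.01,fatol=.1)) for k in np.linspace(-3,3,7)),key=lambda o:o.fun)
    return np.array(p0)+best.x*steps,best.fun,mask.sum()
E
cat > m.py <<'E'
from cell import r
from h import *
d=r.get_image('top'); img=d['img']; hsv=cv2.cvtColor(img,cv2.COLOR_RGB2HSV)
def crop(xy,n,z=.02):
    o=np.round(proj(d,[[*xy,z]])[0]-n/2).astype(int); return o,hsv[o[1]:o[1]+n,o[0]:o[0]+n].astype(int)
def big(m,hull=False):
    k,l,st,_=cv2.connectedComponentsWithStats(m.astype(np.uint8)); i=1+st[1:,4].argmax(); m=(l==i).astype(np.uint8)
    c,_=cv2.findContours(m,cv2.RETR_EXTERNAL,cv2.CHAIN_APPROX_NONE); o=np.zeros_like(m)
    cv2.fillPoly(o,[cv2.convexHull(c[0]) if hull else c[0]],1); return o.astype(float)
vis=img[:,:,::-1].copy()
def draw(P):
    cv2.polylines(vis,[cv2.convexHull(proj(d,P).astype(np.float32)).round().astype(np.int32)],True,(0,255,0),1)
for n,xy,sz,a in [('cherry',(.541,.122),(.052,.072,.041),.2),('walnut',(.548,.0),(.036,.09,.03),-.6),('wood',(.518,-.32),(.234,.104,.012),0),('white',(.532,.333),(.146,.124,.012),-.3),('tape',(.434,-.05),(.065,.073,.035),.4)]:
    N=130 if sz[0]>.1 else 60
    o,H=crop(xy,N); h,s,v=H[...,0],H[...,1],H[...,2]
    m={'white':(v>150)&(s<80),'tape':(h>20)&(h<35)&(s>120)&(v>100)}.get(n,((h<25)|(h>170))&(s>60))
    m=big(m,n in('white','wood','tape'))
    p,e,A=fit(d,m,lambda q:box(q,sz),[*xy,a],o,N,np.array([.01,.01,.15])); print(n,p.round(4),round(e),A); draw(box(p,sz))
for n,xy,hl,hh,top in [('red',(.655,.053),0,8,93),('yellow',(.654,-.075),22,34,93),('blue',(.43,.078),110,128,93),('teal',(.545,-.123),80,98,75)]:
    if n=='blue':
        o=np.array([242-20,257-25]); H=hsv[o[1]:o[1]+40,o[0]:o[0]+40].astype(int)
    else: o,H=crop(xy,40,.08)
    h,s,v=H[...,0],H[...,1],H[...,2]
    m=((h>=hl)&(h<=hh)|((n=='red')&(h>172)))&(s>(170 if n!='teal' else 120))&(v>90)
    if m.sum()<10: print(n,'few',m.sum()); continue
    m=big(m); t=top/1000
    p,e,A=fit(d,m,lambda q:cyl(q,[(.0125,t-.010),(.0125,t)]),list(xy),o,40,np.array([.01,.01])); print(n,p.round(4),round(e),A); draw(cyl(p,[(.0205,0),(.0205,t-.016),(.0125,t)]))
import sys
cv2.imwrite(f'pics/{sys.argv[1]}.png',cv2.resize(vis[120:320,60:460],None,fx=2,fy=2,interpolation=cv2.INTER_CUBIC))
E
python3 m.py fit0
```

```text
cherry [0.541  0.1218 1.7979] 104 885.0
walnut [ 5.478e-01 -1.000e-04  9.833e-01] 92 699.0
wood [ 0.518  -0.32   -0.1101] 358 5076.0
white [ 0.532   0.333  -0.2674] 876 4518.0
tape [ 0.434  -0.05    0.2361] 296 875.0
red [0.6559 0.0516] 29 94.0
yellow [ 0.6545 -0.0728] 31 92.0
blue [0.3927 0.0832] 18 18.0
teal [ 0.5444 -0.1211] 26 95.0
```

View pics/fit0.png

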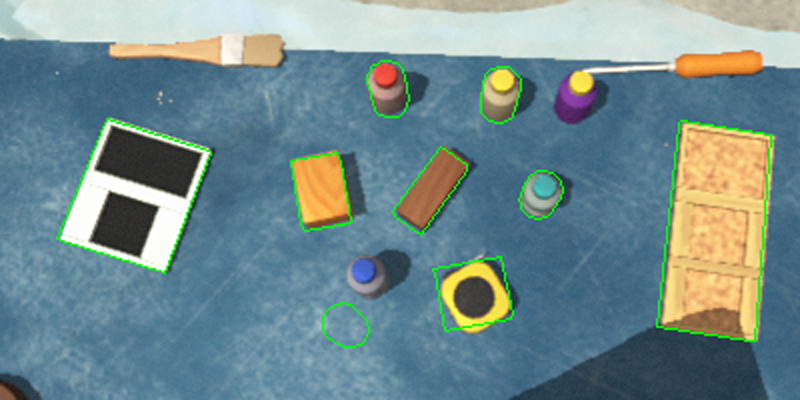

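```bash
python3 - <<'E'
s=open('h.py').read()
i=s.index('    best='); j=s.index('    return np.array(p0)+best')
s=s[:i]+"""    best=None
    for k in ([-2,-1,0,1,2] if len(p0)==3 else [0]):
        x=np.zeros(len(p0)); x[-1]=k if len(p0)==3 else 0
        o=minimize(f,x,method='Nelder-Mead',options=dict(initial_simplex=np.vstack([x,x+.7*np.eye(len(x))]),xatol=.005,fatol=.05))
        if best is None or o.fun<best.fun: best=o
"""+s[j:]
open('h.py','w').write(s)
m=open('m.py').read()
m=m.replace(",.041),.2)",",.041),1.75)").replace(",.03),-.6)",",.03),.98)").replace("(.43,.078),110,128","(.452,.075),108,128").replace("(170 if n!='teal' else 120))&(v>90)","({'teal':120,'blue':150}.get(n,170)))&(v>{'blue':110}.get(n,90))")
open('m.py','w').write(m)
E
python3 m.py fit1
```

```text
cherry [0.5435 0.1202 1.8261] 34 887.0
walnut [ 0.5504 -0.0025  0.9956] 48 698.0
wood [ 0.5171 -0.3235 -0.1161] 103 5073.0
white [ 0.5328  0.3342 -0.2688] 852 4504.0
tape [ 0.4296 -0.0512  0.5108] 236 877.0
red [0.6562 0.0526] 25 98.0
yellow [ 0.6542 -0.0734] 31 92.0
blue [0.4471 0.0636] 29 99.0
teal [ 0.5442 -0.1214] 25 96.0
```

View pics/fit1.png

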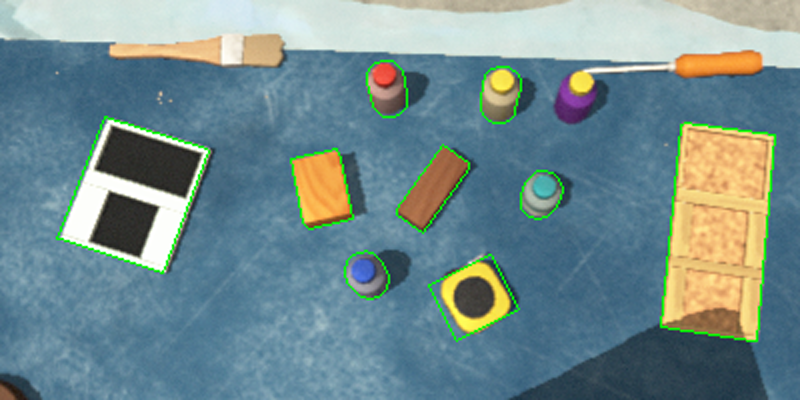

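>>> servo_tool([
  [1.5,3,0],
  [3.5,6.5,0],
  [5.5,10,0],
  [7.5,13.5,0],
  [9,17,0],
  [11,20.5,0],
  [13,24,0],
  [15,27.5,0],
  [16.5,31,0],
  [18.5,34.5,0],
  [20.5,38,0],
  [20.5,38,0],
], grip=[0.5,0.5,0.5,0.5,0.5,0.5,0.5,0.5,0.5,0.5,0.5,0.5], turn=[-0.05,-0.1,-0.129,-0.129,-0.129,-0.129,-0.129,-0.129,-0.129,-0.129,-0.129,-0.129], grip_force=25)

```text
time_s: 2.3
position: [0.4123, -0.1269, 0.3028]
ee_rot: [-0.0, 0.992, 0.129, 0.0]
ft_force: [-0.0, -0.1, 0.6]
gripper_width: 0.0707
gripper_force: 0.0
```

>>> servo_tool([
  [2,4,0],
  [4,7.5,0],
  [6,11,0],
  [8,14.5,0],
  [9.5,18,0],
  [11.5,21.5,0],
  [13,24,0],
  [13.2,25,0],
  [13.2,25,-3],
  [13.2,25,-6],
  [13.2,25,-6],
], grip=[0.5,0.5,0.5,0.5,0.5,0.5,0.5,0.5,0.5,0.5,0.5], turn=[0,0,0,0,0,0,0,0,0,0,0])

```text
time_s: 3.4
position: [0.5416, 0.1189, 0.2393]
ee_rot: [0.0, 0.992, 0.127, -0.003]
ft_force: [0.2, -0.4, -0.0]
gripper_width: 0.0705
gripper_force: 0.0
```

>>> servo_tool([
  [0,0,-3],
  [0,0,-6],
  [0,0,-9],
  [0,0,-12],
  [0,0,-13.4],
  [0,0,-13.4],
  [0,0,-13.4],
  [0,0,-13.4],
  [0,0,-13.4],
  [0,0,-13.4],
  [0,0,-13.4],
  [0,0,-13.4],
], grip=[0.5,0.5,0.5,0.5,0.5,0.5,-1,-1,-1,-1,-1,-1], turn=[0,0,0,0,0,0,0,0,0,0,0,0])

```text
time_s: 4.6
position: [0.5435, 0.1201, 0.1101]
ee_rot: [-0.0, 0.992, 0.127, 0.001]
ft_force: [-1.4, -1.0, 7.0]
gripper_width: 0.0517
gripper_force: 25.0
```

>>> servo_tool([
  [0,0,0],
  [0,0,1],
  [0,0,3],
  [0,0,6],
  [0,0,9],
  [0,0,12],
  [0,0,15],
  [0,0,17.5],
  [0,0,19],
  [0,0,19],
], grip=[-1,-1,-1,-1,-1,-1,-1,-1,-1,-1], turn=[0,0,0,0,0,0,0,0,0,0])

```text
time_s: 5.6
position: [0.5432, 0.1201, 0.3015]
ee_rot: [-0.0, 0.992, 0.127, 0.002]
ft_force: [0.3, 0.3, -0.8]
gripper_width: 0.052
gripper_force: 25.0
```

>>> servo_tool([
  [0,-1,0],
  [0.5,-3,0],
  [1,-6,0],
  [1.5,-9,0],
  [2,-12.5,0],
  [2.5,-16,0],
  [2.5,-19.5,0],
  [3,-23,0],
  [3.5,-26.5,0],
  [3.5,-30,0],
  [4,-33.5,0],
  [4.5,-36.5,0],
], grip=[-1,-1,-1,-1,-1,-1,-1,-1,-1,-1,-1,-1], turn=[0.05,0.15,0.25,0.35,0.45,0.55,0.65,0.75,0.85,0.95,1.05,1.1])

```text
time_s: 6.8
position: [0.5876, -0.2467, 0.2977]
ee_rot: [-0.001, 0.778, 0.628, -0.0]
ft_force: [-0.3, -0.1, -0.3]
gripper_width: 0.0516
gripper_force: 25.0
```

>>> servo_tool([
  [0.2,-3,0],
  [0.4,-5.5,0],
  [0.5,-7.5,0],
  [0.5,-8.7,0],
  [0.5,-8.7,-2],
  [0.5,-8.7,-5],
  [0.5,-8.7,-8],
  [0.5,-8.7,-11],
  [0.5,-8.7,-13],
  [0.5,-8.7,-15],
  [0.5,-8.7,-16],
  [0.5,-8.7,-16],
], grip=[-1,-1,-1,-1,-1,-1,-1,-1,-1,-1,-1,-1], turn=[0.05,0.1,0.1,0.1,0.1,0.1,0.1,0.1,0.1,0.1,0.1,0.1])

```text
time_s: 8.0
position: [0.5925, -0.3314, 0.1371]
ee_rot: [-0.001, 0.747, 0.665, -0.0]
ft_force: [-0.1, 0.1, -1.3]
gripper_width: 0.0519
gripper_force: 25.0
```

>>> servo_tool([
  [0,0,-1],
  [0,0,-1.8],
  [0,0,-2.5],
  [0,0,-2.6],
  [0,0,-2.6],
  [0,0,-2.6],
  [0,0,-2.6],
  [0,0,-2.6],
  [0,0,-1],
  [0,0,3],
  [0,0,8],
  [0,0,13],
], grip=[-1,-1,-1,-1,-1,0.35,0.35,0.35,0.35,0.35,0.35,0.35], turn=[0,0,0,0,0,0,0,0,0,0,0,0])

```text
time_s: 9.2
position: [0.5926, -0.3318, 0.2716]
ee_rot: [0.0, 0.747, 0.665, 0.0]
ft_force: [-0.1, -0.7, 0.2]
gripper_width: 0.0634
gripper_force: 0.0
```

>>> servo_tool([
  [-0.5,3,0],
  [-1,6.5,0],
  [-1.5,10,0],
  [-2,13.5,0],
  [-2.2,17,0],
  [-2.5,20.5,0],
  [-3,24,0],
  [-3.5,27.5,0],
  [-4,31,0],
  [-4.3,33,0],
  [-4.3,33,-3],
  [-4.3,33,-7],
], grip=[0.2,0.2,0.2,0.2,0.2,0.2,0.2,0.2,0.2,0.2,0.2,0.2], turn=[0.12,0.24,0.36,0.48,0.6,0.72,0.84,0.96,1.08,1.112,1.112,1.112])

```text
time_s: 10.4
position: [0.5507, -0.0012, 0.2008]
ee_rot: [0.003, 0.283, 0.959, 0.001]
ft_force: [1.0, -0.3, -0.5]
gripper_width: 0.0561
gripper_force: 0.0
```

>>> servo_tool([
  [0,0,-3],
  [0,0,-5],
  [0,0,-7],
  [0,0,-8.5],
  [0,0,-9.2],
  [0,0,-9.2],
  [0,0,-9.2],
  [0,0,-9.2],
  [0,0,-9.2],
  [0,0,-9.2],
  [0,0,-9.2],
  [0,0,-9.2],
], grip=[0.2,0.2,0.2,0.2,0.2,0.2,0.2,-1,-1,-1,-1,-1], turn=[0,0,0,0,0,0,0,0,0,0,0,0])

```text
time_s: 11.6
position: [0.5501, -0.002, 0.1071]
ee_rot: [0.0, 0.283, 0.959, 0.0]
ft_force: [-1.6, 0.6, 6.5]
gripper_width: 0.0358
gripper_force: 25.0
```

>>> servo_tool([
  [0,0,0],
  [0,0,1],
  [0,0,3],
  [0,0,6],
  [0,0,9],
  [0,0,12],
  [0,0,15],
  [0,0,17.5],
  [0,0,19],
  [0,0,19],
], grip=[-1,-1,-1,-1,-1,-1,-1,-1,-1,-1], turn=[0,0,0,0,0,0,0,0,0,0])

```text
time_s: 12.6
position: [0.5502, -0.002, 0.2991]
ee_rot: [0.002, 0.283, 0.959, 0.0]
ft_force: [-0.5, -0.9, -0.7]
gripper_width: 0.0361
gripper_force: 25.0
```

>>> servo_tool([
  [0,1,0],
  [0.2,3,0],
  [0.4,6,0],
  [0.6,9,0],
  [0.8,12,0],
  [1,15,0],
  [1.2,18,0],
  [1.4,21,0],
  [1.6,24,0],
  [1.8,27,0],
  [2,30,0],
  [2,32,0],
], grip=[-1,-1,-1,-1,-1,-1,-1,-1,-1,-1,-1,-1], turn=[-0.05,-0.15,-0.27,-0.38,-0.5,-0.6,-0.7,-0.8,-0.9,-1.0,-1.1,-1.2])

```text
time_s: 13.8
position: [0.5695, 0.3198, 0.2952]
ee_rot: [-0.0, 0.776, 0.63, -0.001]
ft_force: [-0.3, -1.2, -0.4]
gripper_width: 0.0358
gripper_force: 25.0
```

>>> servo_tool([
  [0,0.6,0],
  [0,0.6,0],
  [0,0.6,-2],
  [0,0.6,-5],
  [0,0.6,-8],
  [0,0.6,-11],
  [0,0.6,-13],
  [0,0.6,-15],
  [0,0.6,-16.5],
  [0,0.6,-16.5],
  [0,0.6,-16.5],
  [0,0.6,-16.5],
], grip=[-1,-1,-1,-1,-1,-1,-1,-1,-1,-1,-1,-1], turn=[-0.066,-0.066,-0.066,-0.066,-0.066,-0.066,-0.066,-0.066,-0.066,-0.066,-0.066,-0.066])

```text
time_s: 15.0
position: [0.5703, 0.3241, 0.1329]
ee_rot: [0.0, 0.796, 0.606, 0.001]
ft_force: [0.2, 0.4, -0.9]
gripper_width: 0.0358
gripper_force: 25.0
```

>>> servo_tool([
  [0,0,-1],
  [0,0,-1.8],
  [0,0,-2.1],
  [0,0,-2.1],
  [0,0,-2.1],
  [0,0,-2.1],
  [0,0,-2.1],
  [0,0,-2.1],
  [0,0,-1],
  [0,0,3],
  [0,0,8],
  [0,0,13],
], grip=[-1,-1,-1,-1,-1,0.1,0.1,0.1,0.1,0.1,0.1,0.1], turn=[0,0,0,0,0,0,0,0,0,0,0,0])

```text
time_s: 16.2
position: [0.5696, 0.3239, 0.2641]
ee_rot: [-0.0, 0.796, 0.606, -0.0]
ft_force: [0.3, 0.1, 0.2]
gripper_width: 0.0517
gripper_force: 0.0
```

>>> servo_tool([
  [-1,-2,1],
  [-2.5,-5,1],
  [-4,-8,1],
  [-5.5,-11,1],
  [-7,-14,1],
  [-8.5,-17.5,1],
  [-10,-21,1],
  [-11.5,-24,1],
  [-12.3,-26,1],
  [-12.3,-26,1],
  [-12.3,-26,-1],
  [-12.3,-26,-3],
], grip=[0.3,0.3,0.3,0.3,0.3,0.3,0.3,0.3,0.3,0.3,0.3,0.3], turn=[0,0,0,0,0,0,0,0,0,0,0,0])

```text
time_s: 17.4
position: [0.4474, 0.0645, 0.2321]
ee_rot: [0.001, 0.796, 0.605, 0.001]
ft_force: [0.3, 0.0, -0.1]
gripper_width: 0.0609
gripper_force: 0.0
```

>>> servo_tool([
  [0,0,-2],
  [0,0,-4],
  [0,0,-6],
  [0,0,-8],
  [0,0,-9.5],
  [0,0,-9.9],
  [0,0,-9.9],
  [0,0,-9.9],
  [0,0,-9.9],
  [0,0,-9.9],
  [0,0,-9.9],
  [0,0,-9.9],
], grip=[0.3,0.3,0.3,0.3,0.3,0.3,0.3,-1,-1,-1,-1,-1], turn=[0,0,0,0,0,0,0,0,0,0,0,0], grip_force=20)

```text
time_s: 18.6
position: [0.4472, 0.0641, 0.1332]
ee_rot: [0.0, 0.796, 0.605, 0.0]
ft_force: [-1.0, 0.4, 6.0]
gripper_width: 0.0402
gripper_force: 20.0
```

>>> servo_tool([
  [0,0,0],
  [0,0,0.5],
  [0,0,1.5],
  [0,0,3],
  [0,0,5],
  [0,0,7],
  [0,0,9],
  [0,0,11],
  [0,0,12],
  [0,0,12.5],
  [0,0,12.5],
  [0,0,12.5],
], grip=[-1,-1,-1,-1,-1,-1,-1,-1,-1,-1,-1,-1], turn=[0,0,0,0,0,0,0,0,0,0,0,0])

```text
time_s: 19.8
position: [0.4467, 0.064, 0.2569]
ee_rot: [-0.0, 0.796, 0.605, -0.0]
ft_force: [0.2, -0.5, -1.4]
gripper_width: 0.04
gripper_force: 19.9
```

>>> servo_tool([
  [0.2,1,0],
  [0.5,3,0],
  [1,6,0],
  [1.5,9,0],
  [2,12,0],
  [2.7,15,0],
  [3.3,18,0],
  [3.9,21,0],
  [4.4,24,0],
  [4.8,26.5,0],
  [5.1,28,0],
  [5.1,28,0],
], grip=[-1,-1,-1,-1,-1,-1,-1,-1,-1,-1,-1,-1], turn=[0,0,0,0,0,0,0,0,0,0,0,0])

```text
time_s: 21.0
position: [0.4974, 0.346, 0.2564]
ee_rot: [-0.0, 0.795, 0.606, -0.001]
ft_force: [-0.1, -0.8, -1.8]
gripper_width: 0.0402
gripper_force: 19.9
```

>>> servo_tool([
  [0,0,-1],
  [0,0,-3],
  [0,0,-5],
  [0,0,-7],
  [0,0,-8.5],
  [0,0,-9.5],
  [0,0,-10],
  [0,0,-10],
  [0,0,-10],
], grip=[-1,-1,-1,-1,-1,-1,-1,-1,-1], turn=[0,0,0,0,0,0,0,0,0])

```text
time_s: 21.9
position: [0.4982, 0.3441, 0.1583]
ee_rot: [0.0, 0.796, 0.605, 0.001]
ft_force: [0.2, 0.3, -1.6]
gripper_width: 0.04
gripper_force: 19.9
```

Run:
```python
from cell import r
import cv2,numpy as np
a=r.get_image('scene')['img'];b=r.get_image('top')['img']
f=lambda i:cv2.resize(i,None,fx=2.5,fy=2.5,interpolation=cv2.INTER_CUBIC)
cv2.imwrite('pics/chk1.png',np.hstack([f(a[130:330,230:390]),f(b[150:350,60:220])])[:,:,::-1])
```

```text
(no output)
```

View pics/chk1.png

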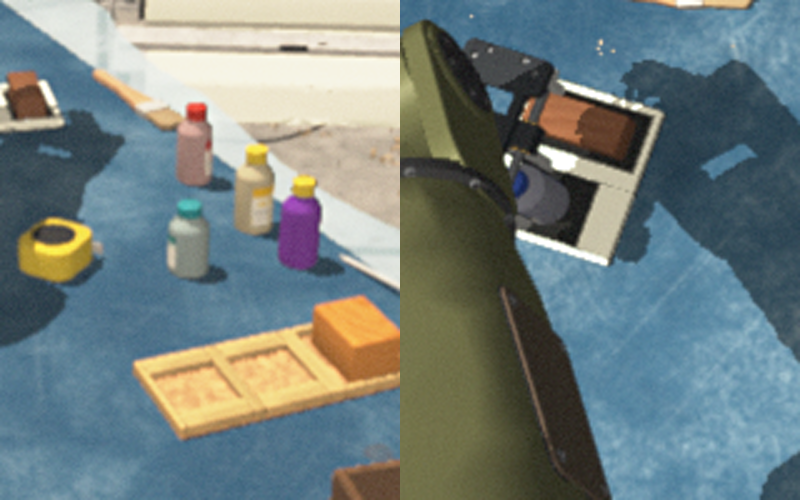

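>>> servo_tool([
  [0,0,-0.7],
  [0,0,-1.4],
  [0,0,-2],
  [0,0,-2.1],
  [0,0,-2.1],
  [0,0,-2.1],
  [0,0,-2.1],
  [0,0,-2.1],
  [0,0,-1],
  [0,0,3],
  [0,0,8],
  [0,0,13],
], grip=[-1,-1,-1,-1,-1,0.3,0.3,0.3,0.3,0.3,0.3,0.3], turn=[0,0,0,0,0,0,0,0,0,0,0,0])

```text
time_s: 23.2
position: [0.4976, 0.3438, 0.2902]
ee_rot: [0.0, 0.796, 0.606, 0.0]
ft_force: [0.1, 0.2, 0.9]
gripper_width: 0.0614
gripper_force: 0.0
```

>>> servo_tool([
  [1.5,-3,0],
  [3,-6,0],
  [5,-9,0],
  [6.5,-12,0],
  [8,-15,0],
  [10,-18,0],
  [11.5,-21,0],
  [13,-24,0],
  [14.5,-27,0],
  [15.8,-29.1,0],
  [15.8,-29.1,-2.5],
  [15.8,-29.1,-5],
], grip=[0.3,0.3,0.3,0.3,0.3,0.3,0.3,0.3,0.3,0.3,0.3,0.3], turn=[0.1,0.154,0.154,0.154,0.154,0.154,0.154,0.154,0.154,0.154,0.154,0.154])

```text
time_s: 24.4
position: [0.6563, 0.0521, 0.2382]
ee_rot: [0.001, 0.747, 0.664, 0.001]
ft_force: [-0.7, -0.2, -0.9]
gripper_width: 0.0611
gripper_force: 0.0
```

>>> servo_tool([
  [0,0,-2],
  [0,0,-4],
  [0,0,-6],
  [0,0,-8],
  [0,0,-9.5],
  [0,0,-10.5],
  [0,0,-10.5],
  [0,0,-10.5],
  [0,0,-10.5],
  [0,0,-10.5],
  [0,0,-10.5],
  [0,0,-10.5],
], grip=[0.3,0.3,0.3,0.3,0.3,0.3,0.3,-1,-1,-1,-1,-1], turn=[0,0,0,0,0,0,0,0,0,0,0,0])

```text
time_s: 25.6
position: [0.6562, 0.053, 0.1335]
ee_rot: [0.0, 0.747, 0.665, 0.0]
ft_force: [-1.3, 0.3, 6.0]
gripper_width: 0.0399
gripper_force: 19.9
```

>>> servo_tool([
  [0,0,0],
  [0,0,0.5],
  [0,0,1.5],
  [0,0,3],
  [0,0,5],
  [0,0,7],
  [0,0,9],
  [0,0,11],
  [0,0,13],
  [0,0,14.5],
  [0,0,15],
  [0,0,15],
], grip=[-1,-1,-1,-1,-1,-1,-1,-1,-1,-1,-1,-1], turn=[0,0,0,0,0,0,0,0,0,0,0,0])

```text
time_s: 26.8
position: [0.656, 0.053, 0.2833]
ee_rot: [0.0, 0.747, 0.665, 0.0]
ft_force: [0.3, 1.0, -1.9]
gripper_width: 0.04
gripper_force: 19.9
```

>>> servo_tool([
  [-0.4,-1,0],
  [-1.2,-3,0],
  [-2.4,-6,0],
  [-3.6,-9.5,0],
  [-5,-13,0],
  [-6.4,-16.5,0],
  [-7.8,-20,0],
  [-9.2,-23.5,0],
  [-10.5,-27,0],
  [-11.8,-30.5,0],
  [-13,-33.5,0],
  [-14,-36,0],
], grip=[-1,-1,-1,-1,-1,-1,-1,-1,-1,-1,-1,-1], turn=[0,0,0,0,0,0,0,0,0,0,0,0])

```text
time_s: 28.0
position: [0.5143, -0.3089, 0.2816]
ee_rot: [-0.001, 0.747, 0.665, -0.0]
ft_force: [0.4, 0.5, -0.5]
gripper_width: 0.0398
gripper_force: 19.9
```

>>> servo_tool([
  [-0.4,-1.2,0],
  [-0.5,-1.6,0],
  [-0.5,-1.6,0],
  [-0.5,-1.6,-2],
  [-0.5,-1.6,-4],
  [-0.5,-1.6,-6.5],
  [-0.5,-1.6,-9],
  [-0.5,-1.6,-11],
  [-0.5,-1.6,-12],
  [-0.5,-1.6,-12.5],
  [-0.5,-1.6,-12.5],
  [-0.5,-1.6,-12.5],
], grip=[-1,-1,-1,-1,-1,-1,-1,-1,-1,-1,-1,-1], turn=[0,0,0,0,0,0,0,0,0,0,0,0])

```text
time_s: 29.2
position: [0.5113, -0.323, 0.1586]
ee_rot: [0.001, 0.747, 0.665, 0.0]
ft_force: [-0.6, 0.6, -1.5]
gripper_width: 0.04
gripper_force: 19.9
```

>>> servo_tool([
  [0,0,-0.7],
  [0,0,-1.4],
  [0,0,-2],
  [0,0,-2.1],
  [0,0,-2.1],
  [0,0,-2.1],
  [0,0,-2.1],
  [0,0,-2.1],
  [0,0,-1],
  [0,0,3],
  [0,0,8],
  [0,0,13],
], grip=[-1,-1,-1,-1,-1,0.1,0.1,0.1,0.1,0.1,0.1,0.1], turn=[0,0,0,0,0,0,0,0,0,0,0,0])

```text
time_s: 30.4
position: [0.5106, -0.3228, 0.2902]
ee_rot: [-0.0, 0.747, 0.665, -0.0]
ft_force: [1.1, -0.1, 0.2]
gripper_width: 0.0517
gripper_force: 0.0
```

>>> servo_tool([
  [1.5,2.5,0],
  [3,5,0],
  [4.5,8,0],
  [6,11,0],
  [8,14,0],
  [9.5,17,0],
  [11.5,20,0],
  [13,23,0],
  [14.3,25,0],
  [14.3,25,0],
  [14.3,25,-2.5],
  [14.3,25,-5],
], grip=[0.3,0.3,0.3,0.3,0.3,0.3,0.3,0.3,0.3,0.3,0.3,0.3], turn=[0,0,0,0,0,0,0,0,0,0,0,0])

```text
time_s: 31.6
position: [0.6537, -0.0737, 0.2382]
ee_rot: [0.001, 0.747, 0.665, 0.001]
ft_force: [0.4, -0.5, -0.1]
gripper_width: 0.0611
gripper_force: 0.0
```

>>> servo_tool([
  [0,0,-2],
  [0,0,-4],
  [0,0,-6],
  [0,0,-8],
  [0,0,-9.5],
  [0,0,-10.5],
  [0,0,-10.5],
  [0,0,-10.5],
  [0,0,-10.5],
  [0,0,-10.5],
  [0,0,-10.5],
  [0,0,-10.5],
], grip=[0.3,0.3,0.3,0.3,0.3,0.3,0.3,-1,-1,-1,-1,-1], turn=[0,0,0,0,0,0,0,0,0,0,0,0])

```text
time_s: 32.8
position: [0.6542, -0.073, 0.1335]
ee_rot: [0.0, 0.747, 0.665, 0.0]
ft_force: [-0.5, 0.2, 6.0]
gripper_width: 0.0402
gripper_force: 20.0
```

>>> servo_tool([
  [0,0,0],
  [0,0,0.5],
  [0,0,1.5],
  [0,0,3],
  [0,0,5],
  [0,0,7],
  [0,0,9],
  [0,0,11],
  [0,0,13],
  [0,0,14.5],
  [0,0,15],
  [0,0,15],
], grip=[-1,-1,-1,-1,-1,-1,-1,-1,-1,-1,-1,-1], turn=[0,0,0,0,0,0,0,0,0,0,0,0])

```text
time_s: 34.0
position: [0.654, -0.073, 0.2833]
ee_rot: [0.0, 0.747, 0.665, 0.0]
ft_force: [0.7, 0.0, -0.9]
gripper_width: 0.0404
gripper_force: 20.0
```

>>> servo_tool([
  [-0.8,-1,0],
  [-2.5,-2.8,0],
  [-4.5,-5,0],
  [-6.7,-7.5,0],
  [-8.9,-10,0],
  [-11,-12.5,0],
  [-13.4,-15,0],
  [-15.6,-17.5,0],
  [-17.8,-20,0],
  [-20,-22.3,0],
  [-21.2,-23.6,0],
  [-21.6,-24.1,0],
], grip=[-1,-1,-1,-1,-1,-1,-1,-1,-1,-1,-1,-1], turn=[0,0,0,0,0,0,0,0,0,0,0,0])

```text
time_s: 35.2
position: [0.4361, -0.3152, 0.2818]
ee_rot: [-0.001, 0.748, 0.664, -0.0]
ft_force: [-1.1, 0.3, -1.3]
gripper_width: 0.0401
gripper_force: 20.0
```

>>> servo_tool([
  [0,0,0],
  [0,0,0],
  [0,0,-1],
  [0,0,-2.5],
  [0,0,-4.5],
  [0,0,-6.5],
  [0,0,-9],
  [0,0,-11],
  [0,0,-12],
  [0,0,-12.5],
  [0,0,-12.5],
  [0,0,-12.5],
], grip=[-1,-1,-1,-1,-1,-1,-1,-1,-1,-1,-1,-1], turn=[0,0,0,0,0,0,0,0,0,0,0,0])

```text
time_s: 36.4
position: [0.4383, -0.3141, 0.1584]
ee_rot: [0.001, 0.747, 0.665, 0.0]
ft_force: [-0.9, -1.0, -1.2]
gripper_width: 0.0403
gripper_force: 20.0
```

>>> servo_tool([
  [0,0,-0.7],
  [0,0,-1.4],
  [0,0,-2],
  [0,0,-2.1],
  [0,0,-2.1],
  [0,0,-2.1],
  [0,0,-2.1],
  [0,0,-2.1],
  [0,0,-1],
  [0,0,3],
  [0,0,8],
  [0,0,13],
], grip=[-1,-1,-1,-1,-1,0.1,0.1,0.1,0.1,0.1,0.1,0.1], turn=[0,0,0,0,0,0,0,0,0,0,0,0])

```text
time_s: 37.6
position: [0.4376, -0.3137, 0.2902]
ee_rot: [-0.0, 0.747, 0.665, -0.0]
ft_force: [0.2, 0.2, 0.0]
gripper_width: 0.0515
gripper_force: 0.0
```

>>> servo_tool([
  [0,2,2],
  [-1,5,3],
  [-2,8,3],
  [-3,11,3],
  [-4,14,3],
  [-4,17,3],
  [-4,20,3],
  [-4,23,3],
  [-4,26,3],
  [-4,28,3],
  [-4,28,3],
], grip=[0.1,0.1,0.1,0.1,0.1,0.1,0.1,0.1,0.1,0.1,0.1], turn=[0,0,0,0,0,0,0,0,0,0,0])

```text
time_s: 38.7
position: [0.3978, -0.0324, 0.3185]
ee_rot: [0.0, 0.746, 0.666, 0.0]
ft_force: [0.4, -0.8, 0.2]
gripper_width: 0.0513
gripper_force: 0.0
```

Run:
```python
from cell import r
import cv2,numpy as np
from h import *
d=r.get_image('top'); v=d['img'][:,:,::-1].copy()
cv2.imwrite('pics/scene_end.png',r.get_image('scene')['img'][:,:,::-1])
def draw(P): cv2.polylines(v,[cv2.convexHull(proj(d,P).astype(np.float32)).round().astype(np.int32)],True,(0,255,0),1)
for p in [(.4376,-.3142),(.5111,-.3228),(.4981,.3438)]: draw(cyl(p,[(.0205,.004),(.0205,.081),(.0125,.097)]))
draw(box((.5926,-.3323,-.116),(.052,.072,.041),.004)); draw(box((.5704,.3238,-.2688),(.036,.09,.03),.004))
cv2.imwrite('pics/top_end.png',cv2.resize(v[120:320,60:460],None,fx=2,fy=2,interpolation=cv2.INTER_CUBIC))
for n in ['dye_teal','tape_measure','dye_red','dye_yellow','dye_blue','block_cherry','block_walnut']:
    print(n,[(round(o['p'],2),np.round(o['location'],3)) for o in r.spot_point(n,'top')])
```

```text
dye_teal [(0.78, array([ 0.545, -0.122,  0.003])), (0.18, array([0.571, 0.326, 0.002]))]
tape_measure [(0.52, array([ 0.509, -0.32 ,  0.001])), (0.38, array([ 0.595, -0.33 ,  0.002]))]
dye_red [(0.74, array([ 0.511, -0.32 ,  0.001]))]
dye_yellow [(0.8, array([ 0.438, -0.318,  0.006])), (0.67, array([ 0.655, -0.155,  0.003]))]
dye_blue [(0.72, array([0.498, 0.346, 0.008]))]
block_cherry [(0.87, array([ 0.597, -0.329,  0.001]))]
block_walnut [(0.77, array([0.568, 0.328, 0.002]))]
```

View pics/top_end.png

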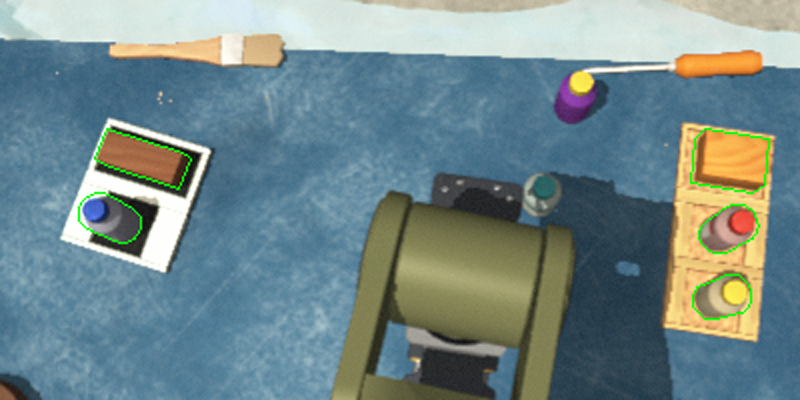

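View pics/scene_end.png

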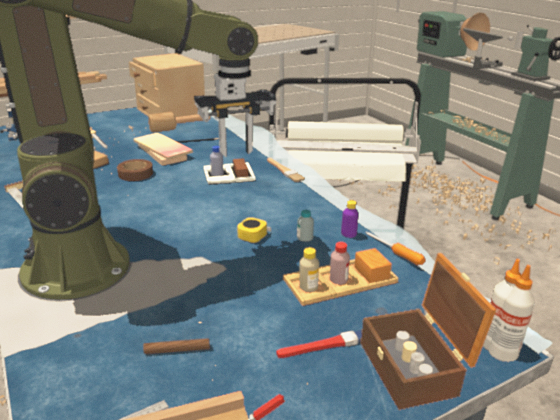

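All five pieces sit in their bays and match the projected outlines: blue at (95,210) and walnut at (145,158) in the white tray, cherry at (733,158), red at (740,222) and yellow at (735,292) in the wooden one. The teal bottle and the tape measure are untouched.

```bash
python3 -c "
from cell import r
print(r.job_done())"
```

```text
the job is handed in; nothing more can be done
None
```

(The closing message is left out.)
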